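# Right the fallen spice jar and zero the scale under it

### The arm

A 6-joint arm with a two-finger parallel gripper is mounted at the origin on a cart in front of the work surface, level with it; the furniture and walls round the work are solid. World frame = base frame: x ahead of the robot, y to its left, z up, the work surface at z = 0. Lengths are in m, angles in rad, forces in N, time in s.
With the tool pointing down it reaches from about 0.35 to 0.925 m from the base axis. Payload 6.4 kg.
Tool frame: the origin (TCP) lies between the finger pads; the fingertips stand 17 mm ahead of it and the grasp point (between the pads) lies 2 mm behind it; y points along the fingers, z is the direction in which the jaws open and shut, and the axes are right-handed (so a half turn about y gives the same grasp; the last joint's range is limited). The gripper opens to 85 mm and grips with 20 to 120 N. Pads are 22 mm wide; open, the fingers measure 114 mm over their backs; the gripper's body (76 mm by 85 mm) begins 54 mm behind the grasp point. The pads swing forward as they close: fully open they stand 13 mm farther back than shut.
Start: joints at [-1.3, 0.245, 1.558, -0, 1.339, -0.174], TCP at [0.28, -0.587, 0.248] pointing down, gripper open.
Joint ranges: [-3.13, 3.13], [-1.02, 2.26], [0.13, 2.54], [-0.95, 4.09], [0.21, 2.88], [-2.74, 2.74]. Speed limits (rad/s): [2.57, 2.57, 3.14, 3.14, 3.14, 3.14].

### API

Orientations are given as [roll, pitch, yaw] about the fixed x, y, z axes, in that order (R = Rz(yaw) Ry(pitch) Rx(roll)).
In Python, from workcell import * gives the robot as it stands.
- The arm moves only by the tool play_rows, never from a script. Its argument "increments" is a list of rows, each a list of 7 numbers: the turn, a rotation vector about the tool's x, y, z in rad, then the shift along the tool's x, y, z in m, then the gripper command: -1 is shut, 1 is fully open, values between are in proportion. A call has 1 to 8 rows; each row shifts and turns the commanded pose from where the row before left it, along the tool's axes as they then stand; what a row does not reach is not made up. A row lasts 1/12 s, in which the tool goes at most 41.7 mm and 7.16 degrees, less where a joint would pass 70% of its speed; a pose out of reach is approached as far as the arm can. A call with a gripper value outside its range is refused whole. The fingers move at their own pace and stop on an object; "newtons" is the grip in N (left out, the last holds). Time passes only in rows, so rows that do not move let the fingers close. It gives the time, the measured TCP pose, the force and the opening at its end, in the units of the state.
- get_obs(): the state, without advancing time (a new reading comes with each control period).
- camera(name): name is "side" or "top" or "wrist"; returns a dict with "pixels" (400x640x3 uint8, red, green, blue), "range_z" (400x640 float32, m along the optical axis (not along the pixel's ray), 0 where there is no reading), "camera_matrix" (3x3 intrinsics, pixels), "position" and "rotation" of the camera in the world. Camera axes: x right, y down, z forward; pixel columns grow to the right and rows downward; lengths in m; the calibration is good to about 2 mm. The wrist camera is an equidistant fisheye: a pixel r from the principal point sees the ray r / f radians off the axis. A picture is of the moment at which its call begins.
- hand_in(): hands the job in, once; it reports no verdict.
The state is a dict: "clock": time; "joint_positions": joint angles; "qvel": joint speeds; "effort": joint torques, N m; "tool_pos": TCP position; "tool_rot": TCP orientation; "contact_force": force on the tool from outside, world axes, zero at the start; "torque": the same for the moment, N m; "width": finger opening in m.
Only numpy, scipy, OpenCV 4.12 (cv2) and the standard library are available. Lean on these libraries where they do the work, as an engineer would, in place of code of your own. Each camera call takes 0.05 s, during which the arm holds its last target.

### The job

The spice jar has toppled over. Stand it up on its base on the bare worktop and let go of it, then pick it up again and stand it gently in the middle of the scale's pan, inside the clear guard. With the jar standing there, push the scale's little lever well over to the right, to the side with the single stud (never to the side with two studs), keep it over for a good second to zero the scale, and let it spring back upright; leave the other things alone.

Things in the scene. Friction and masses are not known exactly. Their poses are not given: they have to be found in the camera images.
- jar_centre (a point): centre of the fallen spice jar, the only jar lying down: closed cylinder 41 mm across, 105 mm long, dark lid (40 mm across) over its last 21 mm, about 0.11 kg; it can roll. Its z axis runs along the jar from base to lid: base 52.5 mm from here along -z, lid's top 52.5 mm along +z. At the start it lies on the worktop, the lid roughly to the robot's left.
- pan_centre (a point): centre of the upper face of the scale's round steel pan, 132 mm across, 26 mm above the worktop. Round the pan stands a clear plastic guard, a tube open at the top: inner diameter 143 mm, wall 3.5 mm, top edge 94 mm above the pan. The point's x axis points from the lever to the pan, y to the left, z up.
- scale: the kitchen scale, fixed: white slab 276 x 168 mm, top 22 mm above the worktop, from 190 mm in front (-x) of the pan's centre to 86 mm behind it. Origin under the pan's centre on the worktop, axes as pan_centre. A plate under the lever (top 27.5 mm above the worktop) has one small stud on the right (-y, zero) and two on the left (+y).
- lever_tip (a point): centre of the lever's finger grip, a round bar 16 mm in diameter and 24 mm long along the scale's x, on a stem 7 mm thick. The lever stands upright 150 mm in front of the pan's centre, 75 mm clear of the guard. Its hinge runs along the scale's x, 42 mm below this point, 26 mm above the worktop. The point moves with the lever.
- zero_lever (a joint): tilt of the lever in rad: 0 upright, positive to the right (the single stud, -y of the scale), stops at +0.5 and -0.5. A spring of 0.3 N m/rad centres it: about 2.9 N at the grip for 0.4 rad. The scale takes the zero when it is held past 0.28.
- standing_jar_centre (a point): centre of another spice jar that stands upright, 41 mm in diameter and 105 mm high, loose: not to be disturbed
- garlic_centre (a point): centre of a loose bulb of garlic, 50 mm across and 51 mm high: not to be disturbed
- bowl_centre (a point): centre, half-way up, of a loose cream stoneware bowl, 135 mm across and 53 mm high: not to be disturbed
There are look-alikes about, which are no part of the job. Leave any blue or pink look-alike of the part that bears jar_centre alone.

How it is judged:
By the outcome, as a careful person would: the job done as asked, in the order asked, and still so for the second after the job is handed in, with the robot touching nothing.
It also fails if it takes over 72 s, if anything falls off the work surface, if the arm or the gripper's body presses on something with over 40 N, if the wrist force passes 120 N, or if a joint passes its speed limit or range.

## Working session

There is one attempt and no reset: what is moved stays moved. The work goes in short steps, Python scripts to look and compute and a tool call to move; the robot and the scene stay as the last step left them, time stands still between calls to the robot, and variables do not carry over. Pictures are saved under pics/ and viewed, and the job is handed in when it is done.

Besides the shell and the picture viewer there is one more tool, called after ">>>" as name([rows], argument=value, ...), one row to a line, values as JSON. play_rows: Moves the arm, as the interface text tells. Its arguments: {"type":"object","properties":{"increments":{"type":"array","items":{"type":"array","items":{"type":"number"}}},"newtons":{"type":"number"}},"required":["increments"]}

```bash
ls; mkdir -p pics; cat > h.py <<'E'
from workcell import *
import numpy as np, cv2
from scipy.spatial.transform import Rotation as R
def snap(n,f):
    c=camera(n); cv2.imwrite('pics/'+f,c['pixels'][:,:,::-1]); np.savez('/tmp/'+f+'.npz',**c); return c
def pts(c):
    z=c['range_z'];K=c['camera_matrix'];v,u=np.indices(z.shape)
    P=np.stack([(u-K[0,2])/K[0,0]*z,(v-K[1,2])/K[1,1]*z,z],-1)
    return P@np.array(c['rotation']).T+c['position']
E
python3 - <<'E'
from h import *
print(get_obs())
for n in('side','top','wrist'):
    c=snap(n,n+'0.png'); print(n,c['camera_matrix'],c['position'],c['rotation'])
E
```

```text
pics
{'clock': 0.0, 'joint_positions': array([-1.30008140e+00,  2.45811934e-01,  1.55902451e+00,  2.70946030e-06,
        1.33873280e+00, -1.74112677e-01]), 'qvel': array([ 9.24517181e-05, -2.17393688e-04, -3.38420731e-05,  5.10661044e-04,
       -6.44302824e-04, -6.22224457e-04]), 'effort': array([ 1.55179576e-03, -4.29510140e+01, -3.26125574e+01, -7.55853739e-05,
        5.41026617e-03, -5.71941268e-07]), 'tool_pos': array([ 0.27954916, -0.5862206 ,  0.24717603]), 'tool_rot': array([-1.57274258e+00,  3.45009564e-04, -2.69676601e+00]), 'contact_force': array([ 0.06892275,  0.4796839 , -0.34487544]), 'torque': array([ 0.04361382,  0.03921645, -0.07017115]), 'width': 0.08542648097252167}
side [[449.1800916    0.         326.19114595]
 [  0.         449.1800916  200.54421202]
 [  0.           0.           1.        ]] [ 0.54931041 -0.85215715  0.59517225] [-2.0761189  -0.00720349 -0.01874033]
top [[365.98025763   0.         324.98659558]
 [  0.         365.98025763 199.31228959]
 [  0.           0.           1.        ]] [0.41472709 0.05606854 0.92205066] [-2.98877113 -0.01321495 -1.56146087]
wrist [[309.70691629   0.         322.333219  ]
 [  0.         309.70691629 196.08891261]
 [  0.           0.           1.        ]] [ 0.350629   -0.55354415  0.37333814] [ 2.83272756e+00  1.90667313e-03 -1.12635251e+00]
```

View pics/top0.png

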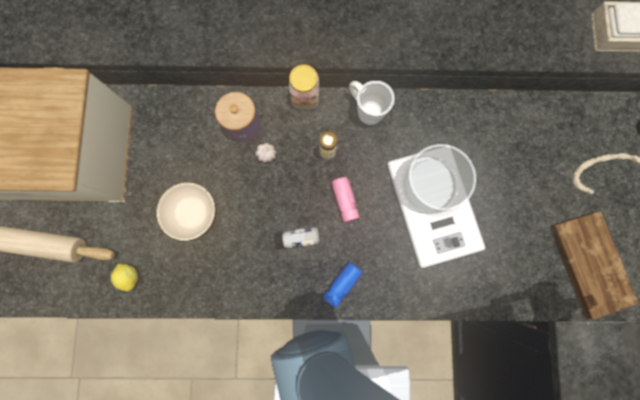

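View pics/side0.png

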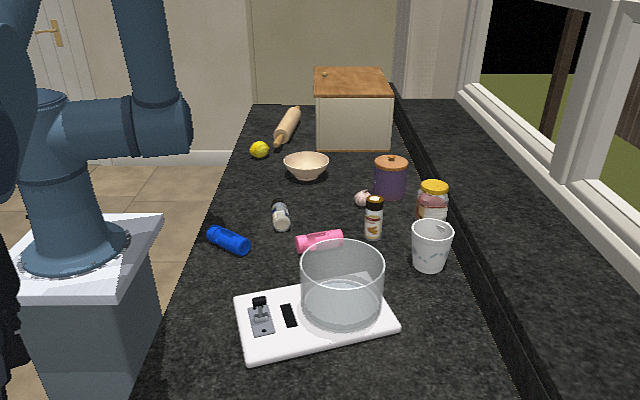

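View pics/wrist0.png

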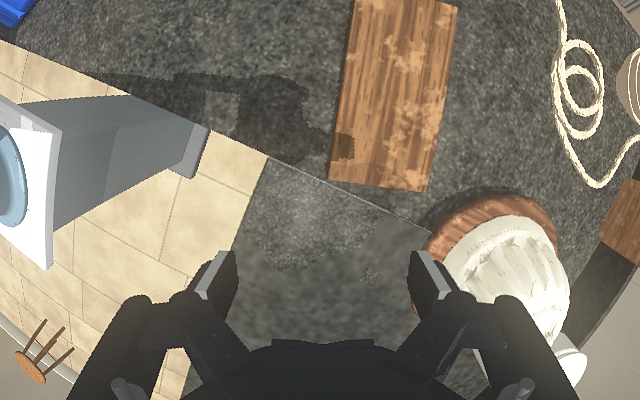

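The top view shows the fallen jar at about (300,238), with its dark lid to the left near (285,240). The pink and blue look-alikes are at (346,199) and (343,285), the scale's pan at (440,178), and the lever near (450,243). Next I'll measure them.

```bash
cat >> h.py <<'E'
def load(f): return dict(np.load('/tmp/'+f+'.npz'))
def rot(c):
    r=np.array(c['rotation']); return r if r.shape==(3,3) else R.from_euler('xyz',r).as_matrix()
def pts(c):
    z=c['range_z'];K=c['camera_matrix'];v,u=np.indices(z.shape)
    P=np.stack([(u-K[0,2])/K[0,0]*z,(v-K[1,2])/K[1,1]*z,z],-1)
    return P@rot(c).T+c['position']
def ray(c,u,v,h):
    K=c['camera_matrix']; d=rot(c)@np.array([(u-K[0,2])/K[0,0],(v-K[1,2])/K[1,1],1]); p=np.array(c['position']); return p+d*(h-p[2])/d[2]
E
python3 - <<'E'
from h import *
c=load('top0.png');P=pts(c);s=load('side0.png');Q=pts(s)
print('table',P[150,220],P[300,250],Q[300,450])
# jar in top: points z>0.012 in box
def reg(P,u0,u1,v0,v1,lo,hi):
    q=P[v0:v1,u0:u1].reshape(-1,3); return q[(q[:,2]>lo)&(q[:,2]<hi)]
q=reg(P,272,328,218,258,0.02,0.06)
m=q[:,:2].mean(0);U,S,V=np.linalg.svd(q[:,:2]-m);t=(q[:,:2]-m)@V.T
print('jar',len(q),m,V[0],t.min(0),t.max(0),q[:,2].max(), (m+V[0]*(t[:,0].min()+t[:,0].max())/2))
q=reg(Q,265,300,190,240,0.02,0.06)
m=q[:,:2].mean(0);U,S,V=np.linalg.svd(q[:,:2]-m);t=(q[:,:2]-m)@V.T
print('jar side',len(q),m,V[0],t.min(0),t.max(0),q[:,2].max())
# scale slab: white
im=c['pixels'].astype(int)
mask=((im.min(2)>200)).astype(np.uint8); mask[:, :385]=0;mask[:,500:]=0;mask[:140]=0;mask[275:]=0
cs,_=cv2.findContours(mask,0,2);k=max(cs,key=cv2.contourArea);r=cv2.minAreaRect(k);print(r,cv2.boxPoints(r))
for u,v in cv2.boxPoints(r): print(ray(c,u,v,.022))
g=cv2.resize(c['pixels'][130:280,260:510],None,fx=3.2,fy=3.2,interpolation=2);cv2.imwrite('pics/topz.png',g[:,:,::-1])
g=cv2.resize(s['pixels'][180:370,190:440],None,fx=3,fy=3,interpolation=2);cv2.imwrite('pics/sidez.png',g[:,:,::-1])
E
```

```text
table [0.68195449 0.31750904 0.00409494] [0.30650229 0.22547883 0.00178681] [ 8.08705350e-01 -1.81392621e-01  6.05125630e-04]
jar 725 [0.45603761 0.11510809] [-0.15177419  0.98841519] [-0.05200733 -0.01982238] [0.05243253 0.0216576 ] 0.04556668746492942 [0.45600534 0.11531823]
jar side 461 [0.45953721 0.09565136] [ 0.25354761 -0.96732291] [-0.07058782 -0.02614236] [0.13132793 0.0224007 ] 0.04440068463824687
((439.470947265625, 203.23138427734375), (113.5610580444336, 74.31192016601562), 72.52522277832031) [[386.97937 160.22873]
 [457.86176 137.91391]
 [491.96252 246.23404]
 [421.08014 268.54886]]
[ 0.65553868 -0.11081046  0.022     ]
[ 0.7168316  -0.29418227  0.022     ]
[ 0.4415874  -0.36555607  0.022     ]
[ 0.38615961 -0.18927813  0.022     ]
```

View pics/topz.png

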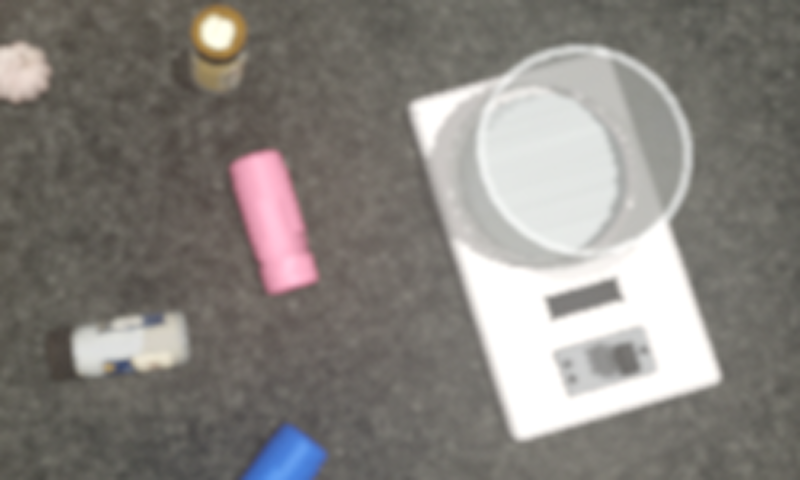

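View pics/sidez.png

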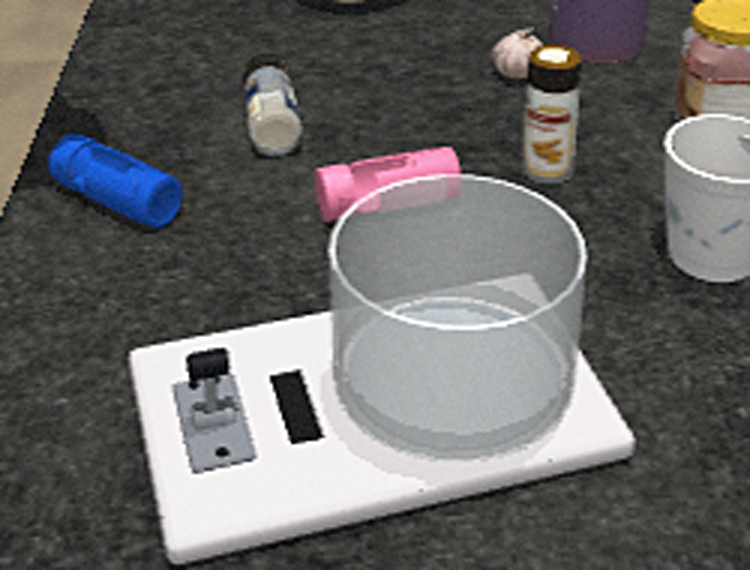

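```bash
python3 - <<'E'
from h import *
c=load('top0.png');s=load('side0.png')
Z=lambda u,v:(260+u/3.2,130+v/3.2); Y=lambda u,v:(190+u/3,180+v/3)
print('top FL,FR,BL',*[ray(c,*Z(*p),.022)[:2].round(4) for p in((516,440),(721,380),(409,103))])
print('side FL,FR,BR',*[ray(s,*Y(*p),.022)[:2].round(4) for p in((130,350),(172,555),(634,440))])
# rim: points at rim height mean
def circ(c,T,P):
    q=np.array([ray(c,*T(*p),.12)[:2] for p in P]);A=np.c_[2*q,np.ones(len(q))];x=np.linalg.lstsq(A,(q**2).sum(1),rcond=None)[0];return x[:2].round(4),np.sqrt(x[2]+x[0]**2+x[1]**2).round(4)
print('rim top',circ(c,Z,[(585,45),(585,256),(477,140),(692,150),(510,73),(660,78),(665,225),(505,210)]))
print('rim side',circ(s,Y,[(458,176),(458,328),(330,247),(586,252),(370,195),(560,205),(545,305),(370,305)]))
print('lever top/side at .072', ray(c,*Z(627,357),.072),ray(s,*Y(208,364),.068))
P=pts(c)
print('other', 'jar',ray(c,*Z(218,32),.105))
print('pink ends', ray(c,*Z(257,165),.02),ray(c,*Z(293,278),.02)); print('garlic',ray(c,*Z(20,72),.03)); print('blue',ray(c,343,285,.02))
E
```

```text
top FL,FR,BL [ 0.3887 -0.1898] [ 0.4353 -0.3488] [ 0.6505 -0.1128]
side FL,FR,BR [ 0.3897 -0.1919] [ 0.4379 -0.3536] [ 0.6959 -0.2733]
rim top (array([ 0.5935, -0.2185]), np.float64(0.0754))
rim side (array([ 0.5936, -0.215 ]), np.float64(0.0738))
lever top/side at .072 [ 0.45004281 -0.25869639  0.072     ] [ 0.44909373 -0.25731828  0.068     ]
other jar [0.67980887 0.04047186 0.105     ]
pink ends [0.59936988 0.00733276 0.02      ] [ 0.51049554 -0.02082617  0.02      ]
garlic [0.66946299 0.19413205 0.03      ]
blue [3.45448361e-01 1.04430078e-04 2.00000000e-02]
```

>>> play_rows([
  [0,0,0,-0.023,0,-0.028,1],
  [0,0,0,-0.023,0,-0.028,1],
  [0,0,0,-0.023,0,-0.028,1],
  [0,0,0,-0.023,0,-0.028,1],
  [0,0,0,-0.023,0,-0.028,1],
  [0,0,0,-0.023,0,-0.028,1],
  [0,0,0,-0.023,0,-0.028,1],
  [0,0,0,-0.023,0,-0.028,1],
], newtons=40)

```text
clock: 0.82
tool_pos: [0.3494, -0.3035, 0.248]
tool_rot: [-1.571, 0.0, -2.697]
contact_force: [0.9, 0.6, -0.6]
width: 0.0854
```

>>> play_rows([
  [0,0,0,-0.023,0,-0.028,1],
  [0,0,0,-0.023,0,-0.028,1],
  [0,0,0,-0.023,0,-0.028,1],
  [0,0,0,-0.023,0,-0.028,1],
  [0,0,0,-0.023,0,-0.028,1],
  [0,0,0,-0.023,0,-0.028,1],
  [0,0,0,-0.023,0,-0.028,1],
  [0,0,0,-0.023,0,-0.028,1],
])

```text
clock: 1.48
tool_pos: [0.419, -0.0222, 0.2483]
tool_rot: [-1.57, 0.0, -2.697]
contact_force: [1.3, -0.9, 1.0]
width: 0.0853
```

>>> play_rows([
  [0,-0.116,0,0,0,0,1],
  [0,-0.116,0,0,0,0,1],
  [0,-0.116,0,0,0,0,1],
  [0,-0.116,0,0,0,0,1],
  [0,-0.116,0,0,0,0,1],
  [0,-0.116,0,0,0,0,1],
  [0,-0.116,0,0,0,0,1],
  [0,-0.116,0,0,0,0,1],
])

```text
clock: 2.15
tool_pos: [0.4189, -0.0239, 0.248]
tool_rot: [-1.571, 0.0, -1.763]
contact_force: [0.2, 0.0, -0.5]
width: 0.0857
```

>>> play_rows([
  [0,-0.117,0,0,0,0,1],
  [0,-0.117,0,0,0,0,1],
  [0,-0.117,0,0,0,0,1],
  [0,0,0,0,0,0,1],
])

```text
clock: 2.48
tool_pos: [0.4189, -0.0239, 0.2481]
tool_rot: [-1.571, 0.0, -1.416]
contact_force: [-0.4, 0.3, 0.3]
width: 0.0853
```

```bash
python3 - <<'E'
from h import *
o=get_obs();print(o['clock'],o['joint_positions'].round(3),o['tool_pos'],o['tool_rot'])
snap('wrist','w1.png')
E
```

```text
2.4833 [-0.329 -0.334  2.118 -0.     1.358 -0.484] [ 0.41892172 -0.02393093  0.24805876] [-1.57114342e+00  1.80991602e-04 -1.41592451e+00]
```

View pics/w1.png

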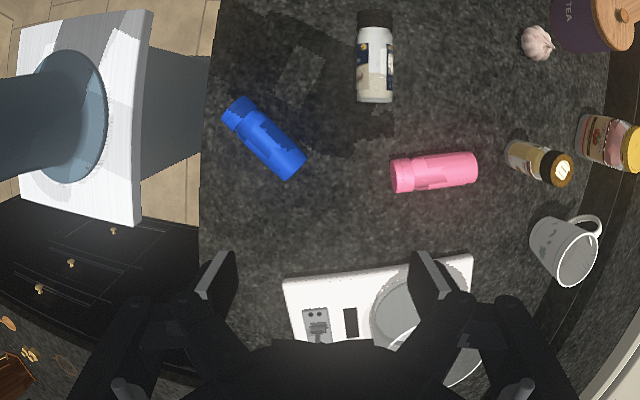

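>>> play_rows([
  [0,0,-0.1,0,0,0,1],
  [0,0,-0.1,0,0,0,1],
  [0,0,-0.1,0,0,0,1],
  [0,0,-0.1,0,0,0,1],
])

```text
clock: 2.87
tool_pos: [0.4194, -0.0241, 0.249]
tool_rot: [-1.567, -0.405, -1.422]
contact_force: [-0.6, -0.9, -1.3]
width: 0.0855
```

```bash
cat >> h.py <<'E'
def d(target=None,rpy=None):
    o=get_obs();Rm=R.from_euler('xyz',o['tool_rot']);print('t',o['clock'],'j',o['joint_positions'].round(3),'p',o['tool_pos'].round(4),'w',round(o['width'],4),'F',o['contact_force'].round(1))
    print('tool axes x,y,z:',Rm.as_matrix().T.round(3).tolist())
    if target is not None: print('shift',Rm.inv().apply(np.array(target)-o['tool_pos']).round(4))
    if rpy is not None: print('turn',(Rm.inv()*R.from_euler('xyz',rpy)).as_rotvec().round(4))
E
python3 -c "
from h import *
d([.447,.171,.118])"
```

```text
t 2.8667 j [-0.111 -0.343  2.158 -0.413  1.241 -0.141] p [ 0.4194 -0.0241  0.249 ] w 0.0855 F [-0.6 -0.9 -1.3]
tool axes x,y,z: [[0.136, -0.909, 0.394], [0.062, -0.389, -0.919], [0.989, 0.149, 0.003]]
shift [-0.2252  0.0461  0.056 ]
```

>>> play_rows([
  [0,0,0,-0.028,0.006,0.007,1],
  [0,0,0,-0.028,0.006,0.007,1],
  [0,0,0,-0.028,0.006,0.007,1],
  [0,0,0,-0.028,0.006,0.007,1],
  [0,0,0,-0.028,0.006,0.007,1],
  [0,0,0,-0.028,0.006,0.007,1],
  [0,0,0,-0.028,0.006,0.007,1],
  [0,0,0,-0.028,0.006,0.007,1],
  [0,0,0,0,0,0,1],
])

```text
$.increments: bad value
```

>>> play_rows([
  [0,0,0,-0.028,0.006,0.007,1],
  [0,0,0,-0.028,0.006,0.007,1],
  [0,0,0,-0.028,0.006,0.007,1],
  [0,0,0,-0.028,0.006,0.007,1],
  [0,0,0,-0.028,0.006,0.007,1],
  [0,0,0,-0.028,0.006,0.007,1],
  [0,0,0,-0.028,0.006,0.007,1],
  [0,0,0,-0.028,0.006,0.007,1],
])

```text
clock: 3.53
tool_pos: [0.4458, 0.1713, 0.1159]
tool_rot: [-1.569, -0.4, -1.421]
contact_force: [0.4, 0.1, -1.1]
width: 0.0854
```

>>> play_rows([
  [0,0,0,0,0,0,1],
  [0,0,0,0,0,0,1],
])

```text
clock: 3.7
tool_pos: [0.4452, 0.1705, 0.1157]
tool_rot: [-1.573, -0.401, -1.417]
contact_force: [-0.1, -0.1, 0.3]
width: 0.0851
```

```bash
python3 - <<'E'
from h import *
d([.4529,.1323,.026])
snap('wrist','w2.png');c=snap('side','s2.png');snap('top','t2.png')
E
```

```text
t 3.7 j [ 0.321  0.106  2.022 -0.44   1.126  0.381] p [0.4452 0.1705 0.1157] w 0.0851 F [-0.1 -0.1  0.3]
tool axes x,y,z: [[0.141, -0.91, 0.39], [0.058, -0.386, -0.921], [0.988, 0.152, -0.002]]
shift [0.0008 0.0977 0.002 ]
```

View pics/w2.png

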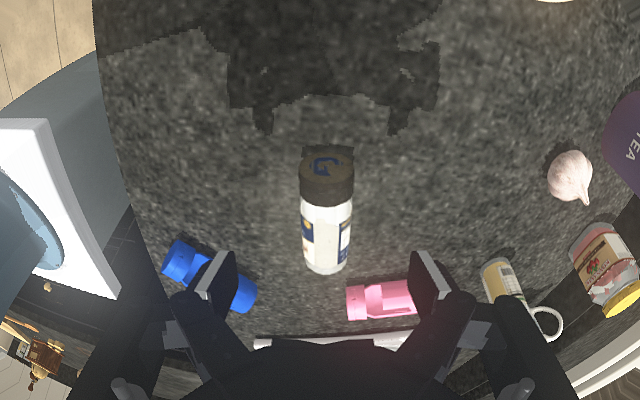

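View pics/s2.png

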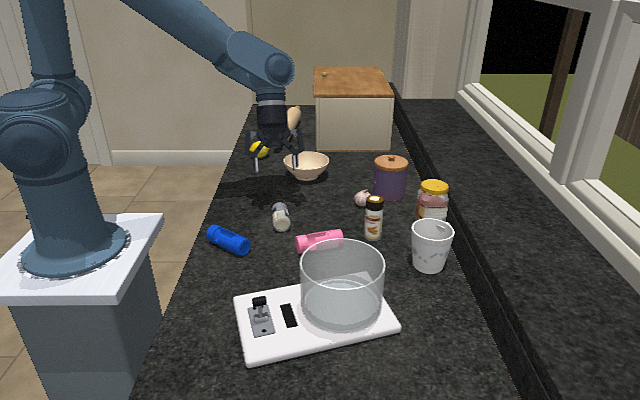

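The wrist view shows the jar centred between the fingers and aligned with them: lid at (326,170), base at (326,265). I'll go down along the tool axis and grip.

>>> play_rows([
  [0,0,0,0,0.02,0.001,1],
  [0,0,0,0,0.02,0.001,1],
  [0,0,0,0,0.02,0,1],
  [0,0,0,0,0.019,0,1],
  [0,0,0,0,0.018,0,1],
  [0,0,0,0,0,0,1],
])

```text
clock: 4.35
tool_pos: [0.4519, 0.1308, 0.0258]
tool_rot: [-1.575, -0.4, -1.42]
contact_force: [-0.1, 0.3, -0.5]
width: 0.0853
```

>>> play_rows([
  [0,0,0,0,0,0,-0.5],
  [0,0,0,0,0,0,-1],
  [0,0,0,0,0,0,-1],
  [0,0,0,0,0,0,-1],
  [0,0,0,0,0,0,-1],
  [0,0,0,0,0,0,-1],
  [0,0,0,0,0,0,-1],
], newtons=30)

```text
clock: 4.93
tool_pos: [0.4546, 0.1334, 0.029]
tool_rot: [-1.569, -0.4, -1.418]
contact_force: [-2.5, 1.9, 6.9]
width: 0.0399
```

```bash
python3 - <<'E'
from h import *
d()
snap('wrist','w3.png')
E
```

```text
t 4.9333 j [ 0.242  0.254  2.056 -0.505  0.931  0.415] p [0.4546 0.1334 0.029 ] w 0.0399 F [-2.5  1.9  6.9]
tool axes x,y,z: [[0.14, -0.91, 0.39], [0.061, -0.385, -0.921], [0.988, 0.153, 0.002]]
```

View pics/w3.png

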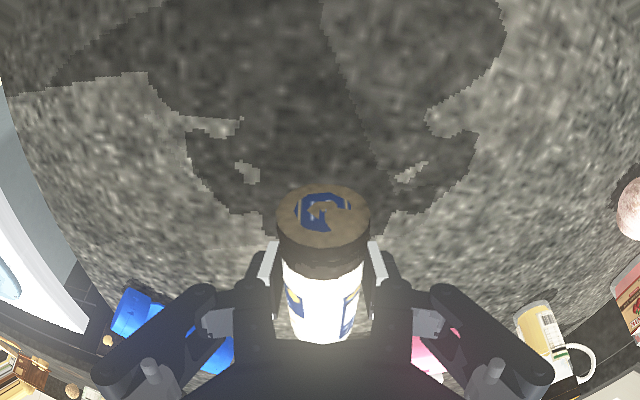

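>>> play_rows([
  [0,0,0,0.004,-0.009,0,-1],
  [0,0,0,0.01,-0.023,0,-1],
  [0,0,0,0.01,-0.023,0,-1],
  [0,0,0,0.01,-0.023,0,-1],
  [0,0,0,0.01,-0.023,0,-1],
  [0,0,0,0.008,-0.018,0,-1],
  [0,0,0,0,0,0,-1],
])

```text
clock: 5.57
tool_pos: [0.4565, 0.1322, 0.1624]
tool_rot: [-1.561, -0.399, -1.421]
contact_force: [1.3, -0.5, -0.6]
width: 0.0398
```

>>> play_rows([
  [0,0,0.08,0,0,0,-1],
  [0,0,0.1,0,0,0,-1],
  [0,0,0.1,0,0,0,-1],
  [0,0,0.1,0,0,0,-1],
  [0,0,0.1,0,0,0,-1],
  [0,0,0.1,0,0,0,-1],
  [0,0,0.1,0,0,0,-1],
  [0,0,0.1,0,0,0,-1],
])

```text
clock: 6.23
tool_pos: [0.4535, 0.1314, 0.1571]
tool_rot: [-1.57, 0.385, -1.418]
contact_force: [0.7, 0.0, -2.4]
width: 0.0395
```

```bash
python3 - <<'E'
from h import *
d()
snap('side','s4.png')
E
```

```text
t 6.2333 j [-0.15  -0.054  2.093  0.388  1.246 -0.454] p [0.4535 0.1314 0.1571] w 0.0395 F [ 0.7  0.  -2.4]
tool axes x,y,z: [[0.141, -0.916, -0.375], [-0.057, 0.371, -0.927], [0.988, 0.152, 0.001]]
```

View pics/s4.png

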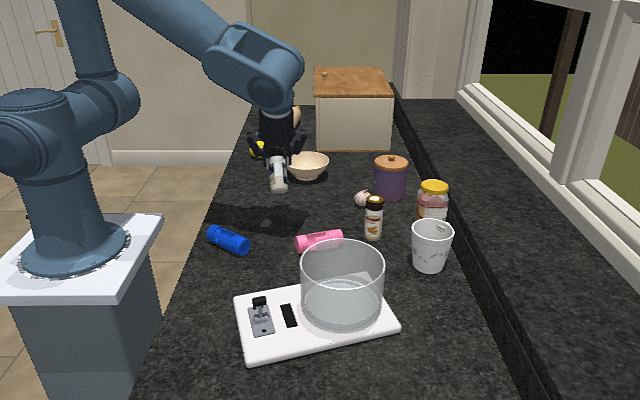

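>>> play_rows([
  [0,0,0.098,0,0,0,-1],
  [0,0,0.098,0,0,0,-1],
  [0,0,0.098,0,0,0,-1],
  [0,0,0.098,0,0,0,-1],
  [0,0,0.098,0,0,0,-1],
  [0,0,0.098,0,0,0,-1],
  [0,0,0.098,0,0,0,-1],
  [0,0,0.1,0,0,0,-1],
])

```text
clock: 6.95
tool_pos: [0.4535, 0.1314, 0.1567]
tool_rot: [-1.576, 1.168, -1.422]
contact_force: [0.5, -0.1, -1.6]
width: 0.0398
```

>>> play_rows([
  [0,0,0,0,0,0,-1],
  [0,0,0,0,0,0,-1],
])

```text
clock: 7.12
tool_pos: [0.4531, 0.1316, 0.1559]
tool_rot: [-1.581, 1.164, -1.427]
contact_force: [0.2, 0.1, -1.5]
width: 0.0393
```

```bash
python3 - <<'E'
from h import *
d()
c=snap('side','s5.png')
g=cv2.resize(c['pixels'][90:260,190:390],None,fx=3.5,fy=3.5,interpolation=2);cv2.imwrite('pics/s5z.png',g[:,:,::-1])
E
```

```text
t 7.1167 j [-0.4    0.249  2.057  0.901  1.665 -0.881] p [0.4531 0.1316 0.1559] w 0.0393 F [ 0.2  0.1 -1.5]
tool axes x,y,z: [[0.057, -0.392, -0.918], [-0.142, 0.907, -0.396], [0.988, 0.153, -0.004]]
```

View pics/s5z.png

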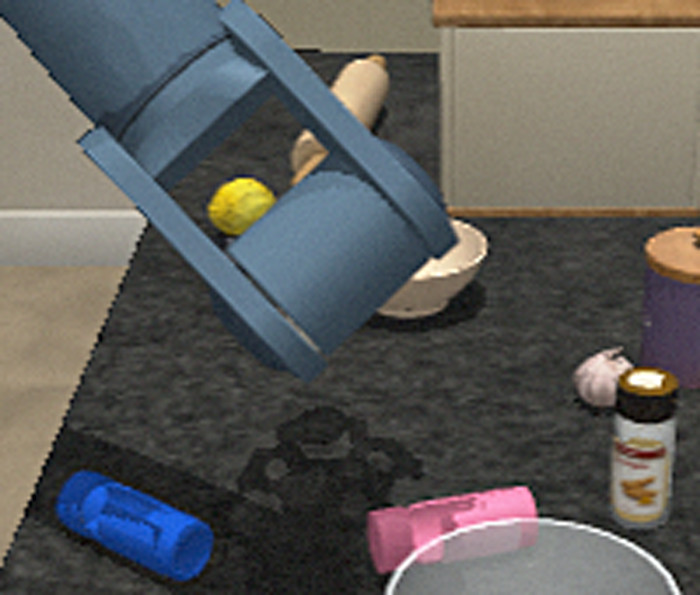

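```bash
python3 - <<'E'
from h import *
c=load('s5.png');P=pts(c)
m=(P[...,0]>.3)&(P[...,0]<.65)&(P[...,1]>-.25)&(P[...,1]<.12)&(P[...,2]>.06)
m[:,340:]=False
q=P[m];print('arm lowest',q[np.argsort(q[:,2])[:200:40]].round(3))
snap('wrist','w5.png');snap('top','t5.png')
E
```

```text
arm lowest [[ 0.582 -0.142  0.06 ]
 [ 0.574 -0.147  0.064]
 [ 0.52  -0.231  0.066]
 [ 0.537 -0.172  0.069]
 [ 0.584 -0.144  0.071]]
```

View pics/w5.png

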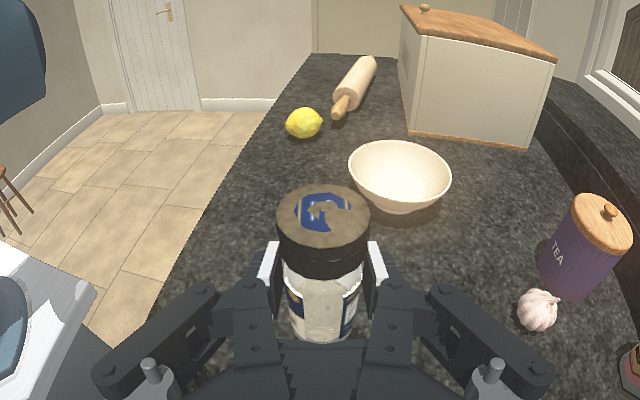

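View pics/t5.png

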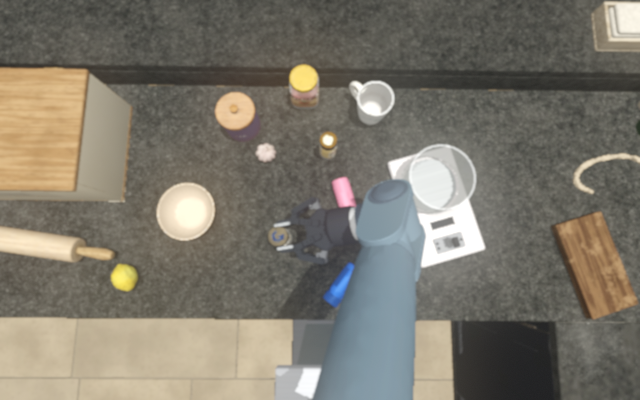

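```bash
python3 - <<'E'
from h import *
c=load('s5.png');P=pts(c)
q=P[90:200,200:325].reshape(-1,3);q=q[(q[:,2]>.05)&(q[:,1]<.12)&(q[:,0]>.3)];print('arm lowest',q[np.argsort(q[:,2])[:200:20]].round(3))
c=load('top0.png');P=pts(c);q=P[180:245,150:220].reshape(-1,3);q=q[q[:,2]>.04];print('bowl',(q.min(0)+q.max(0))/2)
d([.44,.195,.12])
E
```

```text
arm lowest [[ 0.445  0.12   0.106]
 [ 0.415  0.06   0.196]
 [ 0.406  0.049  0.2  ]
 [ 0.484 -0.121  0.204]
 [ 0.452 -0.12   0.209]
 [ 0.473 -0.134  0.212]
 [ 0.493 -0.112  0.214]
 [ 0.458 -0.131  0.216]
 [ 0.453 -0.13   0.218]
 [ 0.445 -0.126  0.22 ]]
bowl [0.49966874 0.25096978 0.48105114]
t 7.2667 j [-0.399  0.245  2.056  0.902  1.666 -0.882] p [0.4539 0.1318 0.1578] w 0.0396 F [-0.5 -0.4 -1. ]
tool axes x,y,z: [[0.062, -0.392, -0.918], [-0.141, 0.907, -0.397], [0.988, 0.154, 0.001]]
shift [ 0.0091  0.0743 -0.0041]
```

```bash
python3 - <<'E'
from h import *
G=R.from_euler('xyz',[-1.569,-.4,-1.418]);p=np.array([.4546,.1334,.029])
l=np.array([-.1518,.9884,0]);C=np.array([.456,.1153,.0205])
b=G.inv().apply(C-.0525*l-p);print('base in tool',b)
o=get_obs();N=R.from_euler('xyz',o['tool_rot']);print('base world',o['tool_pos']+N.apply(b),'axis',N.apply(G.inv().apply(l)))
c=load('s5.png');P=pts(c)
q=P[170:240,240:330].reshape(-1,3);q=q[(q[:,2]>.03)&(q[:,1]>.08)&(q[:,1]<.2)];print('jar lowest seen',q[np.argsort(q[:,2])[:60:10]].round(3))
E
```

```text
base in tool [ 0.06171834  0.03532003 -0.00145591]
base world [0.45130241 0.13942498 0.08711525] axis [-8.26517411e-04  7.70159892e-03  9.99958900e-01]
jar lowest seen [[0.458 0.124 0.088]
 [0.445 0.122 0.108]]
```

>>> play_rows([
  [0,0,0.008,0.009,0.021,0,-1],
  [0,0,0,0.009,0.021,0,-1],
  [0,0,0,0.009,0.021,0,-1],
  [0,0,0,0.009,0.021,0,-1],
  [0,0,0,0,0,0,-1],
  [0,0,0,0,0,0,-1],
])

```text
clock: 7.77
tool_pos: [0.4436, 0.1949, 0.0918]
tool_rot: [-1.572, 1.173, -1.416]
contact_force: [-0.5, -0.6, -1.1]
width: 0.0396
```

```bash
cat >> h.py <<'E'
def jb():
    o=get_obs();N=R.from_euler('xyz',o['tool_rot']);print('base world',(o['tool_pos']+N.apply([.0617,.0353,-.0015])).round(4), 'axis', N.apply(R.from_euler('xyz',[-1.569,-.4,-1.418]).inv().apply([-.1518,.9884,0])).round(4))
E
python3 - <<'E'
from h import *
d();jb()
c=snap('side','s6.png')
g=cv2.resize(c['pixels'][90:260,190:390],None,fx=3.5,fy=3.5,interpolation=2);cv2.imwrite('pics/s6z.png',g[:,:,::-1])
E
```

```text
t 7.7667 j [-0.282  0.374  2.077  0.99   1.521 -0.955] p [0.4436 0.1949 0.0918] w 0.0396 F [-0.5 -0.6 -1.1]
tool axes x,y,z: [[0.06, -0.383, -0.922], [-0.143, 0.911, -0.387], [0.988, 0.155, -0.0]]
base world [0.4407 0.2032 0.0213] axis [ 0.0019 -0.0022  1.    ]
```

View pics/s6z.png

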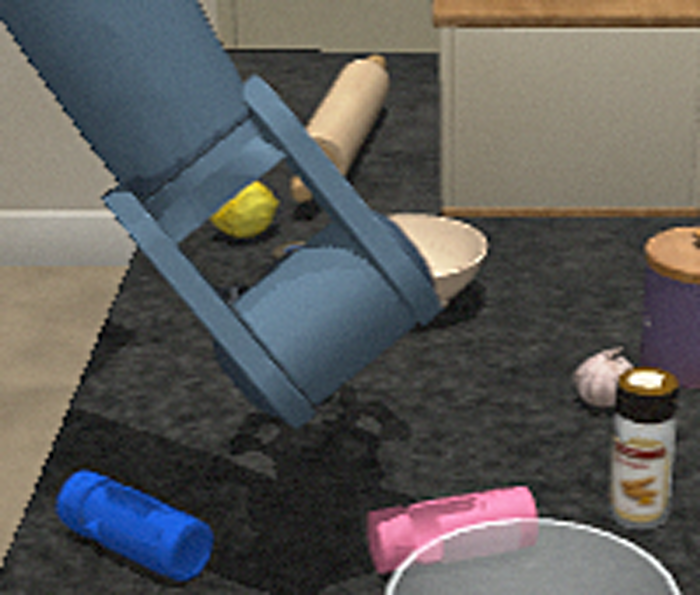

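>>> play_rows([
  [0,0,0,0.005,0.002,0,-1],
  [0,0,0,0.005,0.002,0,-1],
  [0,0,0,0.005,0.002,0,-1],
  [0,0,0,0,0,0,-1],
])

```text
clock: 8.15
tool_pos: [0.4441, 0.1934, 0.0747]
tool_rot: [-1.573, 1.174, -1.421]
contact_force: [-0.1, 0.4, -1.0]
width: 0.0398
```

>>> play_rows([
  [0,0,0,0.002,0.001,0,-1],
  [0,0,0,0,0,0,-1],
])

```text
clock: 8.32
tool_pos: [0.4444, 0.1938, 0.0731]
tool_rot: [-1.571, 1.174, -1.418]
contact_force: [-0.1, -0.3, -2.0]
width: 0.0395
```

>>> play_rows([
  [0,0,0,0.002,0.001,0,-1],
  [0,0,0,0,0,0,-1],
])

```text
clock: 8.48
tool_pos: [0.4444, 0.1942, 0.0729]
tool_rot: [-1.569, 1.18, -1.414]
contact_force: [-3.7, -3.9, 11.6]
width: 0.04
```

```bash
python3 -c "
from h import *
d();jb()"
```

```text
t 8.4833 j [-0.284  0.425  2.065  0.995  1.505 -0.989] p [0.4444 0.1942 0.0729] w 0.04 F [-3.7 -3.9 11.6]
tool axes x,y,z: [[0.059, -0.377, -0.924], [-0.142, 0.913, -0.381], [0.988, 0.154, 0.001]]
base world [0.4415 0.203  0.0024] axis [ 0.0017 -0.0086  1.    ]
```

>>> play_rows([
  [0,0,0,-0.001,0,0,-1],
  [0,0,0,0,0,0,-0.1],
  [0,0,0,0,0,0,0.1],
  [0,0,0,0,0,0,0.3],
  [0,0,0,0,0,0,0.6],
  [0,0,0,0,0,0,1],
  [0,0,0,0,0,0,1],
])

```text
clock: 9.07
tool_pos: [0.4441, 0.1945, 0.0718]
tool_rot: [-1.571, 1.174, -1.418]
contact_force: [0.1, -0.7, -0.3]
width: 0.0853
```

```bash
python3 -c "
from h import *
d();snap('wrist','w7.png');snap('top','t7.png')"
```

```text
t 9.0667 j [-0.283  0.424  2.067  0.994  1.499 -0.988] p [0.4441 0.1945 0.0718] w 0.0853 F [ 0.1 -0.7 -0.3]
tool axes x,y,z: [[0.059, -0.382, -0.922], [-0.141, 0.912, -0.386], [0.988, 0.152, -0.0]]
```

View pics/w7.png

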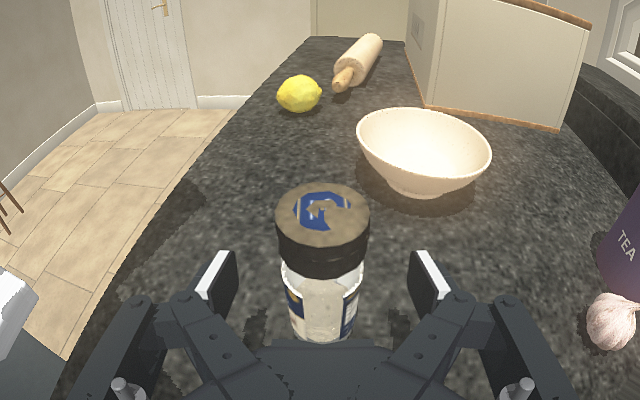

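The wrist view shows the jar standing free between the open fingers, lid at (322,215). I'll retreat now.

>>> play_rows([
  [0,0,0,0,-0.015,0,1],
  [0,0,0,0,-0.025,0,1],
  [0,0,0,0,-0.03,0,1],
  [0,0,0,0,-0.035,0,1],
  [0,0,0,-0.015,-0.03,0,1],
  [0,0,0,-0.035,-0.015,0,1],
  [0,0,0,-0.035,-0.015,0,1],
  [0,0,0,-0.035,-0.015,0,1],
])

```text
clock: 9.83
tool_pos: [0.4621, 0.0759, 0.2536]
tool_rot: [-1.573, 1.175, -1.421]
contact_force: [0.3, -0.8, -0.3]
width: 0.0851
```

>>> play_rows([
  [0,0,-0.1,-0.02,-0.01,0,1],
  [0,0,-0.12,0,0,0,1],
  [0,0,-0.12,0,0,0,1],
  [0,0,-0.12,0,0,0,1],
  [0,0,-0.12,0,0,0,1],
  [0,0,-0.12,0,0,0,1],
  [0,0,-0.12,0,0,0,1],
  [0,0,-0.12,0,0,0,1],
])

```text
clock: 10.5
tool_pos: [0.4628, 0.0745, 0.2753]
tool_rot: [-1.569, 0.228, -1.418]
contact_force: [-0.5, -0.9, 0.3]
width: 0.0854
```

```bash
python3 - <<'E'
from h import *
d([.4415,.203,.25],[-1.571,0,-1.418])
c=snap('side','s8.png');t=snap('top','t8.png')
g=cv2.resize(c['pixels'][90:260,190:390],None,fx=3.5,fy=3.5,interpolation=2);cv2.imwrite('pics/s8z.png',g[:,:,::-1])
E
```

```text
t 10.5 j [-0.196 -0.209  1.98   0.216  1.451 -0.383] p [0.4628 0.0745 0.2753] w 0.0854 F [-0.5 -0.9  0.3]
tool axes x,y,z: [[0.148, -0.963, -0.226], [-0.032, 0.224, -0.974], [0.988, 0.152, 0.002]]
shift [-0.1212  0.0541 -0.0016]
turn [-2.400e-03 -1.000e-04 -2.279e-01]
```

View pics/s8z.png

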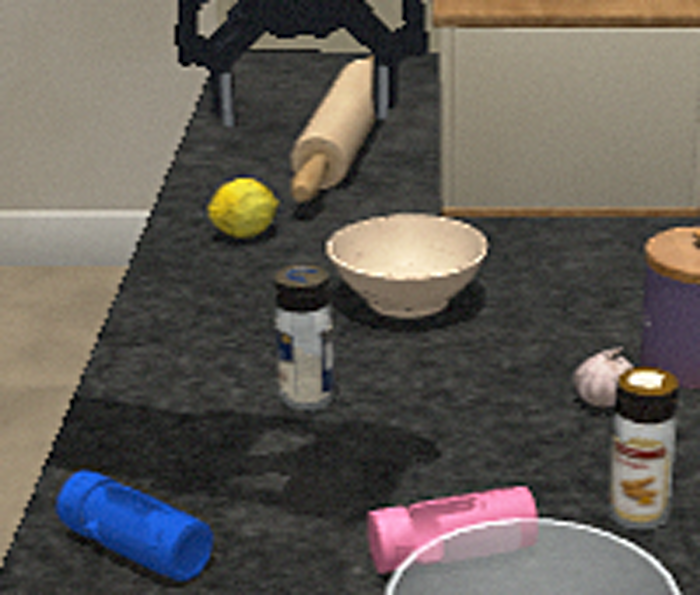

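View pics/t8.png

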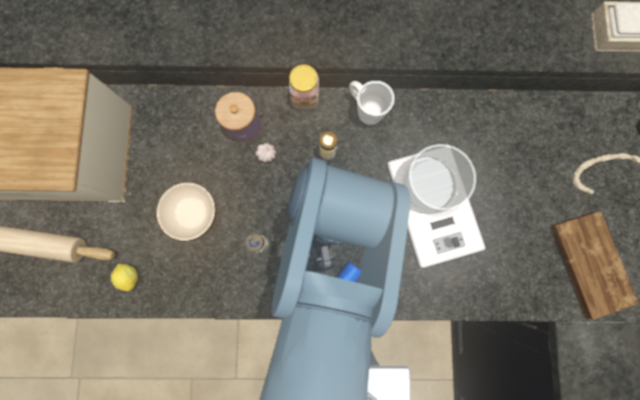

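Side zoom: the jar stands upright at (303,340), clear of everything, with its lid top at (302,275). In the top view the lid is at (257,242). I'll measure it in both views.

```bash
python3 - <<'E'
from h import *
s=load('s8.png');t=load('t8.png');Q=pts(s);P=pts(t)
print('side lid ray',ray(s,190+302/3.5,90+275/3.5,.105))
q=P[225:262,238:276].reshape(-1,3);q=q[(q[:,2]>.085)&(q[:,2]<.13)];print('top lid',len(q),(q.min(0)+q.max(0))/2,q.mean(0),np.ptp(q,0))
print('top ray',ray(t,257,242,.105))
q=Q[160:210,266:288].reshape(-1,3);q=q[(q[:,2]>.03)&(q[:,2]<.1)&(q[:,0]>.35)&(q[:,0]<.52)&(q[:,1]<.25)];print('side body x mid',(q[:,0].min()+q[:,0].max())/2,np.ptp(q[:,0]),'ymin+r',np.percentile(q[:,1],3)+.0205)
E
```

```text
side lid ray [0.44375834 0.20491693 0.105     ]
top lid 282 [0.44237196 0.20361909 0.0976728 ] [0.44253503 0.20271858 0.10515037] [0.03773031 0.038466   0.02489683]
top ray [0.44335583 0.19606265 0.105     ]
side body x mid 0.4429094892832519 0.041554970866463314 ymin+r 0.20287666425335787
```

>>> play_rows([
  [0,0,-0.114,0,0,0,1],
  [0,0,-0.114,0,0,0,1],
  [0,0,0,-0.03,0,0,1],
  [0,0,0,-0.035,0,0,1],
  [0,0,0,-0.035,0,0,1],
  [0,0,0,-0.03,0.03,0,1],
  [0,0,0,0,0.03,0,1],
  [0,0,0,0,0,0,1],
])

```text
clock: 11.27
tool_pos: [0.4385, 0.2031, 0.209]
tool_rot: [-1.585, 0.007, -1.416]
contact_force: [-0.9, -0.1, -1.1]
width: 0.0851
```

```bash
python3 - <<'E'
from h import *
d([.4425,.203,.082],[-1.571,0,-1.418])
snap('wrist','w9.png')
E
```

```text
t 11.2667 j [ 0.195 -0.107  2.004  0.008  1.259  0.037] p [0.4385 0.2031 0.209 ] w 0.0851 F [-0.9 -0.1 -1.1]
tool axes x,y,z: [[0.154, -0.988, -0.007], [-0.015, 0.005, -1.0], [0.988, 0.154, -0.014]]
shift [0.0016 0.127  0.0057]
turn [ 0.0138  0.0019 -0.0073]
```

View pics/w9.png

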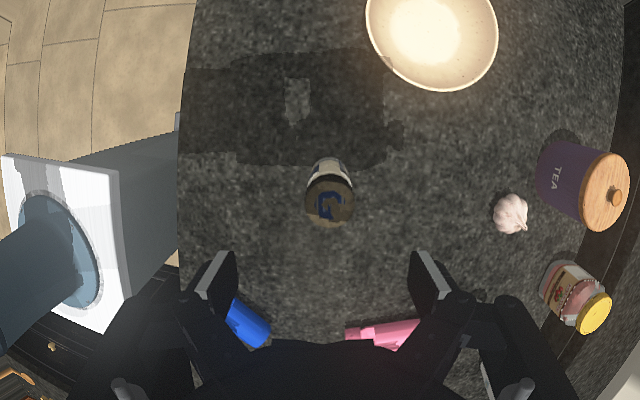

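>>> play_rows([
  [0.013,0,-0.007,0.002,0.01,0.004,1],
  [0,0,0,0,0.025,0.001,1],
  [0,0,0,0,0.025,0,1],
  [0,0,0,0,0.02,0,1],
  [0,0,0,0,0.01,0,1],
  [0,0,0,0,0,0,1],
])

```text
clock: 11.82
tool_pos: [0.4486, 0.2008, 0.1246]
tool_rot: [-1.561, -0.001, -1.42]
contact_force: [0.2, -0.6, -0.2]
width: 0.0854
```

```bash
python3 - <<'E'
from h import *
d([.4425,.203,.082],[-1.571,0,-1.418])
snap('wrist','w10.png')
E
```

```text
t 11.8167 j [ 1.90e-01  2.20e-02  2.05e+00 -1.00e-03  1.06e+00  4.00e-02] p [0.4486 0.2008 0.1246] w 0.0854 F [ 0.2 -0.6 -0.2]
tool axes x,y,z: [[0.15, -0.989, 0.001], [0.009, 0.001, -1.0], [0.989, 0.15, 0.009]]
shift [-0.0031  0.0426 -0.0061]
turn [-0.0095 -0.002   0.0006]
```

View pics/w10.png

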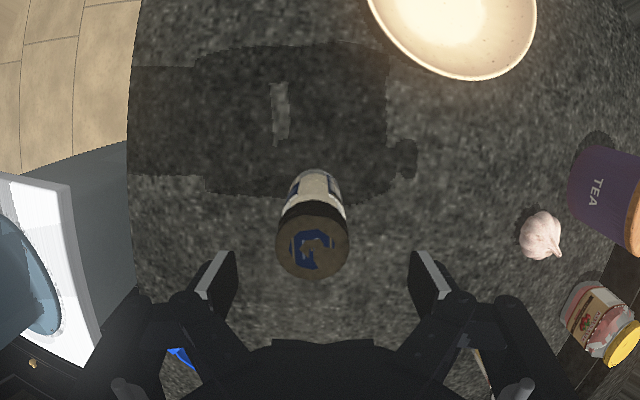

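>>> play_rows([
  [-0.007,0,0,-0.003,0,-0.005,1],
  [0,0,0,0,0,0,1],
  [0,0,0,0,0.015,0,1],
  [0,0,0,0,0.015,0,1],
  [0,0,0,0,0.012,0,1],
  [0,0,0,0,0,0,1],
])

```text
clock: 12.37
tool_pos: [0.4429, 0.2041, 0.0828]
tool_rot: [-1.567, -0.001, -1.418]
contact_force: [0.7, -0.2, 0.1]
width: 0.0854
```

```bash
python3 - <<'E'
from h import *
d([.4425,.203,.082],[-1.571,0,-1.418])
snap('wrist','w11.png')
E
```

```text
t 12.3667 j [ 1.99e-01  9.10e-02  2.07e+00 -1.00e-03  9.77e-01  4.70e-02] p [0.4429 0.2041 0.0828] w 0.0854 F [ 0.7 -0.2  0.1]
tool axes x,y,z: [[0.153, -0.988, 0.001], [0.004, -0.0, -1.0], [0.988, 0.153, 0.004]]
shift [ 0.001   0.0008 -0.0006]
turn [-0.0037  0.0003  0.001 ]
```

View pics/w11.png

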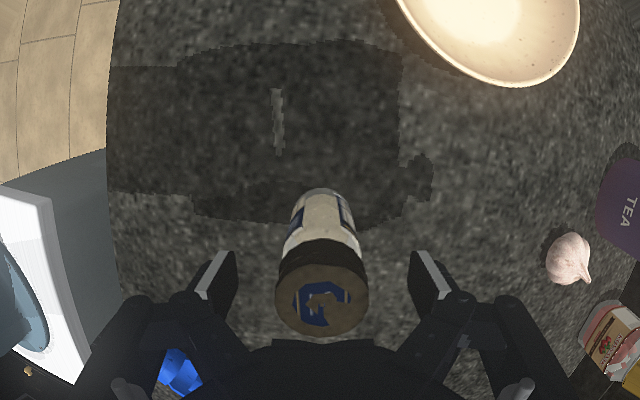

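>>> play_rows([
  [-0.004,0,0,0,0,0,0.3],
  [0,0,0,0,0,0,-0.2],
  [0,0,0,0,0,0,-1],
  [0,0,0,0,0,0,-1],
  [0,0,0,0,0,0,-1],
  [0,0,0,0,0,0,-1],
], newtons=30)

```text
clock: 12.92
tool_pos: [0.4444, 0.2044, 0.0847]
tool_rot: [-1.568, -0.001, -1.418]
contact_force: [-2.7, 0.1, 6.3]
width: 0.0404
```

>>> play_rows([
  [0,0,0,0,-0.01,0,-1],
  [0,0,0,0,-0.025,0,-1],
  [0,0,0,0,-0.035,0,-1],
  [0,0,0,0,-0.035,0,-1],
  [0,0,0,0,-0.035,0,-1],
  [0,0,0,0,-0.035,0,-1],
  [0,0,0,0,-0.02,0,-1],
  [0,0,0,0,0,0,-1],
])

```text
clock: 13.58
tool_pos: [0.4459, 0.2049, 0.2851]
tool_rot: [-1.558, -0.0, -1.418]
contact_force: [1.1, 0.4, -0.7]
width: 0.0402
```

```bash
python3 - <<'E'
from h import *
d([.5935,-.217,.27])
snap('wrist','w12.png')
c=snap('side','s12.png')
g=cv2.resize(c['pixels'][40:260,190:390],None,fx=2.7,fy=2.7,interpolation=2);cv2.imwrite('pics/s12z.png',g[:,:,::-1])
E
```

```text
t 13.5833 j [ 2.000e-01 -1.770e-01  1.923e+00 -1.000e-03  1.382e+00  4.700e-02] p [0.4459 0.2049 0.2851] w 0.0402 F [ 1.1  0.4 -0.7]
tool axes x,y,z: [[0.152, -0.988, 0.0], [0.013, 0.002, -1.0], [0.988, 0.152, 0.013]]
shift [0.4394 0.0164 0.0813]
```

View pics/s12z.png

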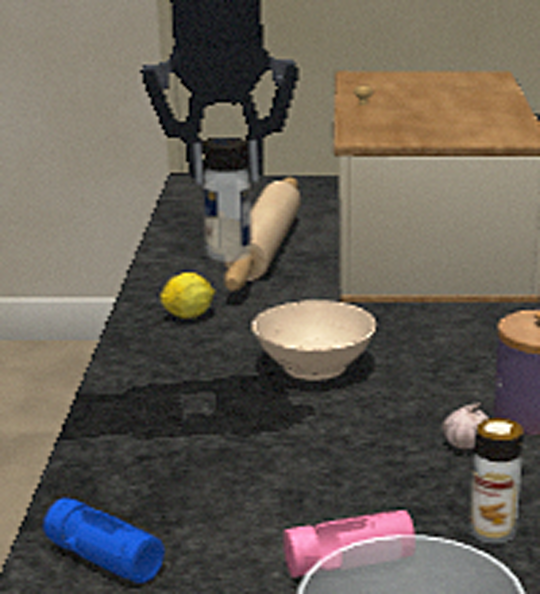

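View pics/w12.png

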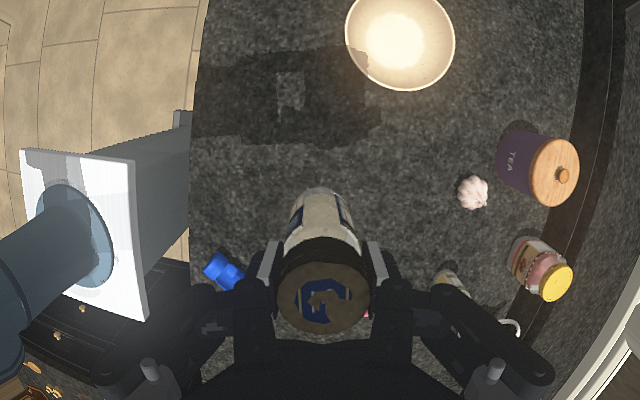

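>>> play_rows([
  [0,0,0,0.02,0,0.004,-1],
  [0,0,0,0.031,0,0.006,-1],
  [0,0,0,0.031,0,0.006,-1],
  [0,0,0,0.031,0,0.006,-1],
  [0,0,0,0.031,0,0.006,-1],
  [0,0,0,0.031,0,0.006,-1],
  [0,0,0,0.031,0,0.006,-1],
  [0,0,0,0.031,0,0.006,-1],
])

```text
clock: 14.35
tool_pos: [0.524, -0.0241, 0.276]
tool_rot: [-1.573, 0.001, -1.418]
contact_force: [-0.1, 0.1, -0.6]
width: 0.0401
```

>>> play_rows([
  [0,0,0,0.031,0,0.006,-1],
  [0,0,0,0.031,0,0.006,-1],
  [0,0,0,0.031,0,0.006,-1],
  [0,0,0,0.031,0,0.006,-1],
  [0,0,0,0.031,0,0.006,-1],
  [0,0,0,0.02,0,0.003,-1],
  [0,0,0,0,0,0,-1],
  [0,0,0,0,0,0,-1],
])

```text
clock: 15.02
tool_pos: [0.5833, -0.191, 0.276]
tool_rot: [-1.573, 0.003, -1.42]
contact_force: [0.3, 0.5, -1.8]
width: 0.0398
```

```bash
python3 - <<'E'
from h import *
d([.5935,-.217,.24],[-1.571,0,-1.418])
snap('top','t13.png');snap('side','s13.png')
E
```

```text
t 15.0167 j [-5.010e-01  1.410e-01  1.626e+00  1.000e-03  1.378e+00 -6.530e-01] p [ 0.5833 -0.191   0.276 ] w 0.0398 F [ 0.3  0.5 -1.8]
tool axes x,y,z: [[0.151, -0.989, -0.003], [-0.003, 0.002, -1.0], [0.989, 0.151, -0.002]]
shift [0.0273 0.036  0.0063]
turn [ 0.002  -0.0015 -0.0026]
```

View pics/s13.png

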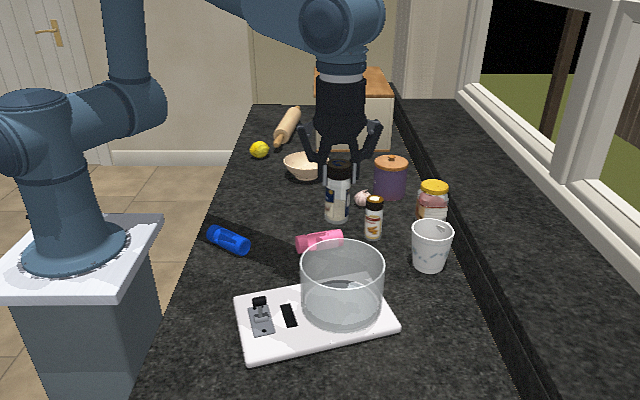

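>>> play_rows([
  [0,0,0,0.014,0,0.003,-1],
  [0,0,0,0.013,0,0.003,-1],
  [0,0,0,0,0.015,0,-1],
  [0,0,0,0,0.02,0,-1],
  [0,0,0,0,0.012,0,-1],
  [0,0,0,0,0,0,-1],
  [0,0,0,0,0,0,-1],
])

```text
clock: 15.7
tool_pos: [0.5943, -0.2165, 0.2315]
tool_rot: [-1.57, 0.0, -1.418]
contact_force: [0.9, -0.7, -1.4]
width: 0.0403
```

```bash
python3 - <<'E'
from h import *
d([.5935,-.217,.111],[-1.571,0,-1.418])
c=snap('top','t14.png')
g=cv2.resize(c['pixels'][100:280,360:560],None,fx=3,fy=3,interpolation=2);cv2.imwrite('pics/t14z.png',g[:,:,::-1])
c=snap('side','s14.png')
g=cv2.resize(c['pixels'][150:370,230:430],None,fx=2.7,fy=2.7,interpolation=2);cv2.imwrite('pics/s14z.png',g[:,:,::-1])
P=pts(c);v,u=np.indices(P.shape[:2])
# jar body in side view
m=(P[...,2]>.15)&(P[...,2]<.2)&(abs(P[...,0]-.59)<.06)&(abs(P[...,1]+.22)<.06)&(v>150)
q=P[m]
for z in(.155,.165,.175,.185):
  a=q[abs(q[:,2]-z)<.005]
  if len(a): print(z,len(a),'xmid',(a[:,0].min()+a[:,0].max())/2,np.ptp(a[:,0]),'y',np.percentile(a[:,1],5)+.0205)
E
```

```text
t 15.7 j [-0.529  0.219  1.62   0.     1.302 -0.682] p [ 0.5943 -0.2165  0.2315] w 0.0403 F [ 0.9 -0.7 -1.4]
tool axes x,y,z: [[0.152, -0.988, -0.0], [0.001, 0.0, -1.0], [0.988, 0.152, 0.001]]
shift [ 0.0004  0.1205 -0.0009]
turn [-0.0008  0.0003 -0.0001]
0.155 95 xmid 0.5938209693788177 0.03934002203769904 y -0.21676231548492758
0.165 113 xmid 0.593537289701376 0.03916445769440979 y -0.2171633674217376
0.175 125 xmid 0.5942812428835154 0.04080691688330418 y -0.21690686375649473
0.185 124 xmid 0.5939048525137154 0.04026178060503993 y -0.21718450636369596
```

View pics/s14z.png

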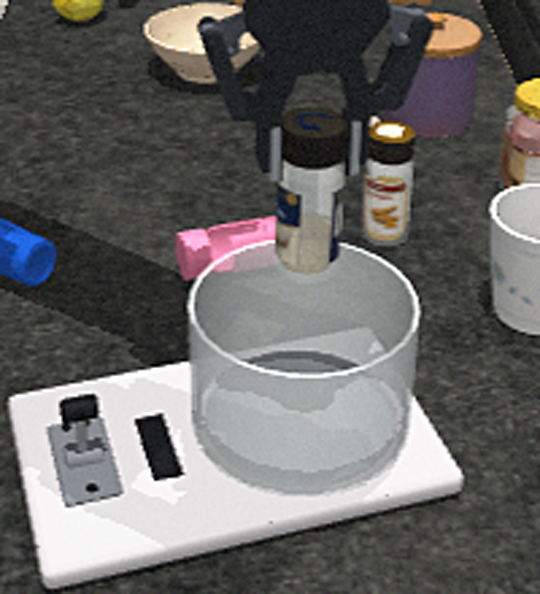

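View pics/t14z.png

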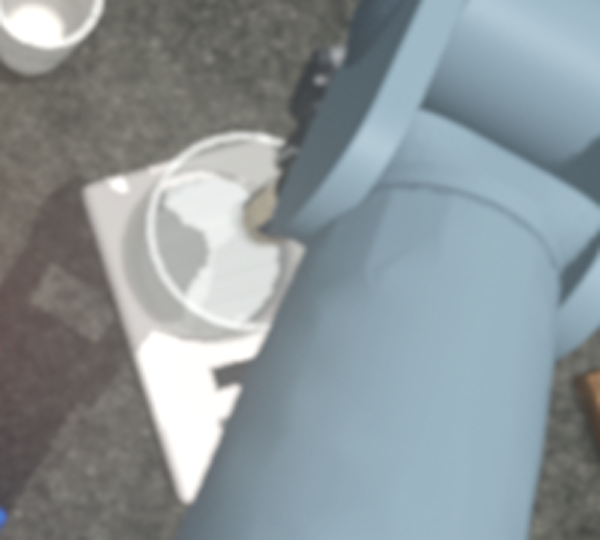

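The jar hangs upright and centred over the guard; the side-view depth puts it at (0.594,-0.217). I'll lower it.

>>> play_rows([
  [0,0,0,0,0.01,0,-1],
  [0,0,0,0,0.02,0,-1],
  [0,0,0,0,0.02,0,-1],
  [0,0,0,0,0.02,0,-1],
  [0,0,0,0,0.02,0,-1],
  [0,0,0,0,0.015,0,-1],
  [0,0,0,0,0.005,0,-1],
  [0,0,0,0,0,0,-1],
])

```text
clock: 16.47
tool_pos: [0.594, -0.2162, 0.1208]
tool_rot: [-1.571, 0.001, -1.418]
contact_force: [-0.0, 1.2, -1.4]
width: 0.04
```

```bash
python3 - <<'E'
from h import *
d([.594,-.217,.111],[-1.571,0,-1.418])
c=snap('side','s15.png')
g=cv2.resize(c['pixels'][150:370,230:430],None,fx=2.7,fy=2.7,interpolation=2);cv2.imwrite('pics/s15z.png',g[:,:,::-1])
E
```

```text
t 16.4667 j [-5.280e-01  3.430e-01  1.686e+00  1.000e-03  1.113e+00 -6.820e-01] p [ 0.594  -0.2162  0.1208] w 0.04 F [-0.   1.2 -1.4]
tool axes x,y,z: [[0.152, -0.988, -0.001], [-0.0, 0.001, -1.0], [0.988, 0.152, -0.0]]
shift [ 0.0008  0.0098 -0.0001]
turn [-0.0002  0.0003 -0.0006]
```

View pics/s15z.png

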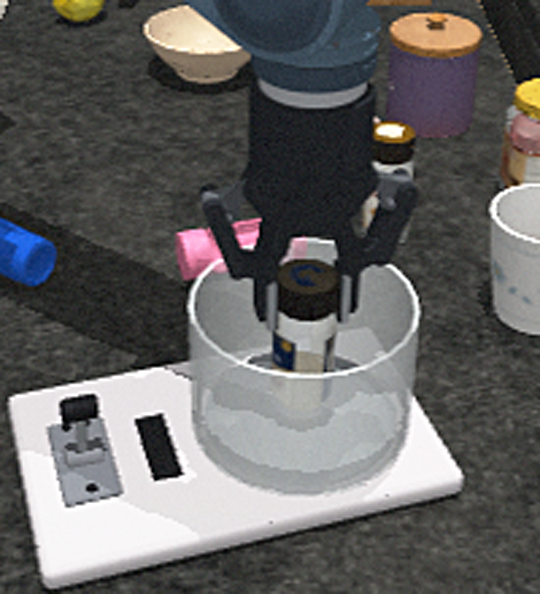

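>>> play_rows([
  [0,0,0,0,0.003,0,-1],
  [0,0,0,0,0.003,0,-1],
  [0,0,0,0,0,0,-1],
])

```text
clock: 16.77
tool_pos: [0.595, -0.2168, 0.1168]
tool_rot: [-1.568, -0.002, -1.418]
contact_force: [-0.7, -0.8, -1.2]
width: 0.0403
```

>>> play_rows([
  [0,0,0,0,0.002,0,-1],
  [0,0,0,0,0,0,-1],
])

```text
clock: 16.93
tool_pos: [0.5948, -0.2167, 0.1144]
tool_rot: [-1.569, -0.001, -1.418]
contact_force: [-0.1, 0.2, -1.2]
width: 0.0402
```

>>> play_rows([
  [0,0,0,0,0.001,0,-1],
  [0,0,0,0,0,0,-1],
])

```text
clock: 17.1
tool_pos: [0.5947, -0.2167, 0.1132]
tool_rot: [-1.569, -0.001, -1.418]
contact_force: [0.2, 0.2, -1.0]
width: 0.0402
```

>>> play_rows([
  [0,0,0,0,0.001,0,-1],
  [0,0,0,0,0,0,-1],
])

```text
clock: 17.27
tool_pos: [0.5947, -0.2167, 0.1122]
tool_rot: [-1.569, -0.001, -1.418]
contact_force: [0.4, -0.8, -0.1]
width: 0.04
```

>>> play_rows([
  [0,0,0,0,0.001,0,-1],
  [0,0,0,0,0,0,-1],
])

```text
clock: 17.43
tool_pos: [0.5947, -0.2166, 0.1111]
tool_rot: [-1.569, -0.001, -1.418]
contact_force: [0.3, 0.5, -1.7]
width: 0.0401
```

>>> play_rows([
  [0,0,0,0,0.001,0,-1],
  [0,0,0,0,0,0,-1],
])

```text
clock: 17.6
tool_pos: [0.5949, -0.2169, 0.1108]
tool_rot: [-1.569, -0.001, -1.418]
contact_force: [-0.7, -0.5, 3.0]
width: 0.0401
```

>>> play_rows([
  [0,0,0,0,0.001,0,-1],
  [0,0,0,0,0,0,-1],
])

```text
clock: 17.77
tool_pos: [0.595, -0.2171, 0.1108]
tool_rot: [-1.569, -0.002, -1.418]
contact_force: [-3.9, 0.8, 7.3]
width: 0.0399
```

>>> play_rows([
  [0,0,0,0,-0.001,0,-1],
  [0,0,0,0,0,0,-0.1],
  [0,0,0,0,0,0,0.1],
  [0,0,0,0,0,0,0.3],
  [0,0,0,0,0,0,0.6],
  [0,0,0,0,0,0,0.6],
  [0,0,0,0,0,0,0.6],
])

```text
clock: 18.35
tool_pos: [0.5947, -0.2166, 0.1101]
tool_rot: [-1.569, -0.001, -1.418]
contact_force: [-0.3, -0.3, 1.4]
width: 0.0681
```

```bash
python3 - <<'E'
from h import *
d()
snap('wrist','w16.png')
c=snap('side','s16.png')
g=cv2.resize(c['pixels'][150:370,230:430],None,fx=2.7,fy=2.7,interpolation=2);cv2.imwrite('pics/s16z.png',g[:,:,::-1])
E
```

```text
t 18.35 j [-5.280e-01  3.580e-01  1.689e+00  1.000e-03  1.093e+00 -6.820e-01] p [ 0.5947 -0.2166  0.1101] w 0.0681 F [-0.3 -0.3  1.4]
tool axes x,y,z: [[0.152, -0.988, 0.001], [0.002, -0.001, -1.0], [0.988, 0.152, 0.002]]
```

View pics/s16z.png

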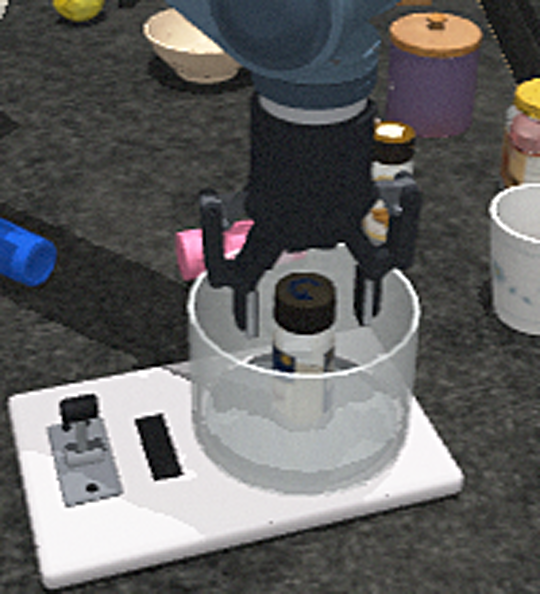

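View pics/w16.png

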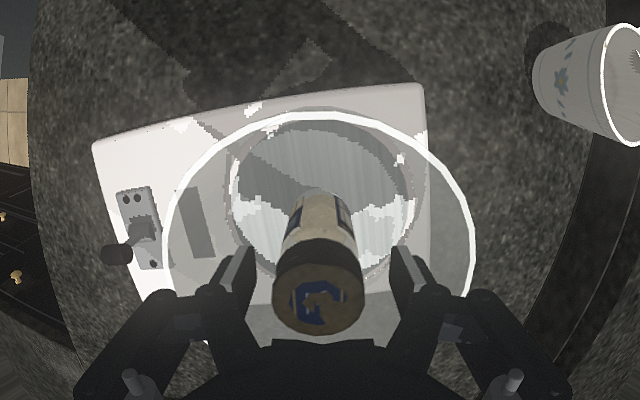

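The jar stands on the pan near the centre with the fingers clear of it. I'll rise straight up, then close the gripper and move to the lever.

>>> play_rows([
  [0,0,0,0,-0.01,0,0.6],
  [0,0,0,0,-0.02,0,0.6],
  [0,0,0,0,-0.025,0,0.6],
  [0,0,0,0,-0.03,0,0.6],
  [0,0,0,0,-0.03,0,0.6],
  [0,0,0,0,-0.025,0,0.6],
  [0,0,0,0,-0.01,0,0],
  [0,0,0,0,0,0,-1],
])

```text
clock: 19.12
tool_pos: [0.5958, -0.2174, 0.2645]
tool_rot: [-1.563, -0.005, -1.418]
contact_force: [-0.5, 0.2, 0.3]
width: 0.0455
```

>>> play_rows([
  [0,0,0,-0.002,0,-0.02,-1],
  [0,0,0,-0.003,0,-0.03,-1],
  [0,0,0,-0.003,0,-0.03,-1],
  [0,0,0,-0.003,0,-0.03,-1],
  [0,0,0,-0.003,0,-0.03,-1],
  [0,-0.068,0,-0.002,0,-0.014,-1],
  [0,-0.068,0,0,0,0,-1],
  [0,0,0,0,0,0,-1],
])

```text
clock: 19.78
tool_pos: [0.4384, -0.2237, 0.258]
tool_rot: [-1.571, 0.001, -1.282]
contact_force: [-0.3, 0.5, -0.7]
width: -0.0
```

```bash
python3 - <<'E'
from h import *
d([.440,-.225,.10],[-1.571,0,-1.283])
snap('wrist','w17.png')
c=snap('side','s17.png')
g=cv2.resize(c['pixels'][150:370,200:430],None,fx=2.7,fy=2.7,interpolation=2);cv2.imwrite('pics/s17z.png',g[:,:,::-1])
E
```

```text
t 19.7833 j [-7.030e-01 -1.420e-01  1.943e+00  1.000e-03  1.342e+00 -9.920e-01] p [ 0.4384 -0.2237  0.258 ] w -0.0 F [-0.3  0.5 -0.7]
tool axes x,y,z: [[0.285, -0.959, -0.001], [-0.0, 0.001, -1.0], [0.959, 0.285, 0.0]]
shift [0.0019 0.1579 0.0012]
turn [-0.0004  0.0011 -0.0014]
```

View pics/s17z.png

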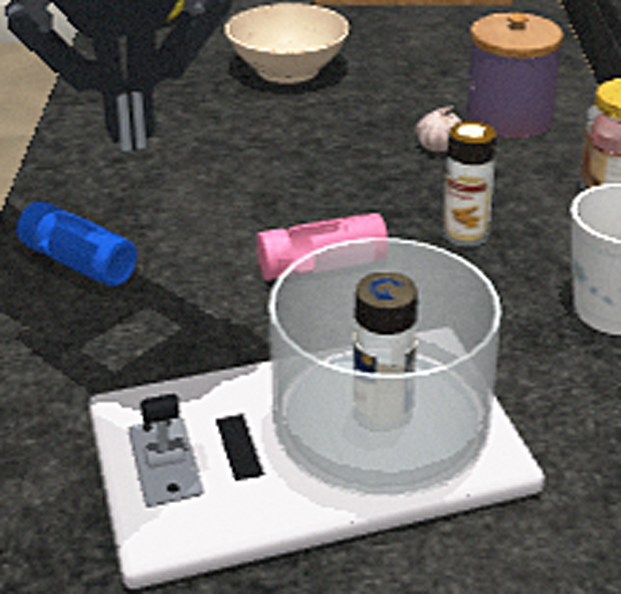

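View pics/w17.png

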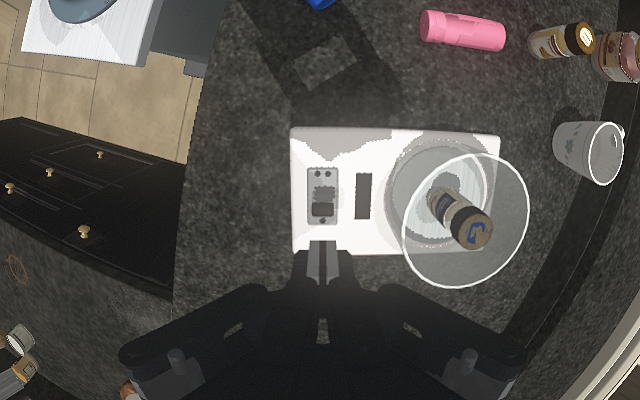

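Side zoom: the jar stands inside the guard at (385,350) and the lever is upright at (160,410). In the wrist view the single stud is at (322,221), to the right (lower in the picture), and the two studs are at (318,174) and (328,174). Next I'll refine the lever and jar positions.

```bash
python3 - <<'E'
from h import *
w=load('w17.png');K=w['camera_matrix']
def fr(u,v,h):
    x,y=u-K[0,2],v-K[1,2];r=np.hypot(x,y);t=r/K[0,0];dd=np.array([np.sin(t)*x/r,np.sin(t)*y/r,np.cos(t)]);dd=rot(w)@dd;p=w['position'];return p+dd*(h-p[2])/dd[2]
print('lever',fr(322,209,.074)); print('stud1',fr(322,221,.0285),'studs2',fr(323,174,.0285))
print('lid top',fr(479.5,235,.131))
pan=np.array([.5935,-.217]);ex=np.array([.959,.284]);print('lever from pan',pan-.15*ex)
s=load('s17.png');Q=pts(s)
for z in (.12,.125,.113):
  q=Q[240:285,325:365].reshape(-1,3);a=q[(abs(q[:,2]-z)<.004)&(abs(q[:,0]-.594)<.03)&(abs(q[:,1]+.217)<.03)];print(z,len(a),'xmid',(a[:,0].min()+a[:,0].max())/2,'ymin+r',np.percentile(a[:,1],5)+.02)
print('lid ray',ray(s,200+387/2.7,150+288/2.7,.131))
E
```

```text
lever [ 0.44878201 -0.25820552  0.074     ]
stud1 [ 0.4580081  -0.28932686  0.0285    ] studs2 [ 0.44215273 -0.23169105  0.0285    ]
lid top [ 0.60042054 -0.22140732  0.131     ]
lever from pan [ 0.44965 -0.2596 ]
0.12 83 xmid 0.5937989539341594 ymin+r -0.21810133584159655
0.125 80 xmid 0.5936039673820319 ymin+r -0.21771439384817673
0.113 71 xmid 0.5931812987644618 ymin+r -0.21769397268790838
lid ray [ 0.59446019 -0.21545023  0.131     ]
```

>>> play_rows([
  [0,0,0,0,0.02,0,-1],
  [0,0,0,0,0.035,0,-1],
  [0,0,0,0,0.035,0,-1],
  [0,0,0,0,0.035,0,-1],
  [0,0,0,0,0.03,0,-1],
  [0,0,0,0,0.015,0,-1],
  [0,0,0,0,0,0,-1],
  [0,0,0,0,0,0,-1],
])

```text
clock: 20.55
tool_pos: [0.4399, -0.2238, 0.0889]
tool_rot: [-1.571, 0.001, -1.282]
contact_force: [0.6, -0.2, 0.0]
width: -0.0003
```

```bash
python3 - <<'E'
from h import *
d([.4396,-.2254,.070],[-1.571,0,-1.283])
c=snap('side','s18.png')
g=cv2.resize(c['pixels'][200:370,200:400],None,fx=3.5,fy=3.5,interpolation=2);cv2.imwrite('pics/s18z.png',g[:,:,::-1])
E
```

```text
t 20.55 j [-7.010e-01  9.500e-02  2.052e+00  1.000e-03  9.960e-01 -9.900e-01] p [ 0.4399 -0.2238  0.0889] w -0.0003 F [ 0.6 -0.2  0. ]
tool axes x,y,z: [[0.285, -0.959, -0.001], [-0.0, 0.001, -1.0], [0.959, 0.285, 0.0]]
shift [ 0.0015  0.0189 -0.0008]
turn [-0.0005  0.0009 -0.0011]
```

View pics/s18z.png

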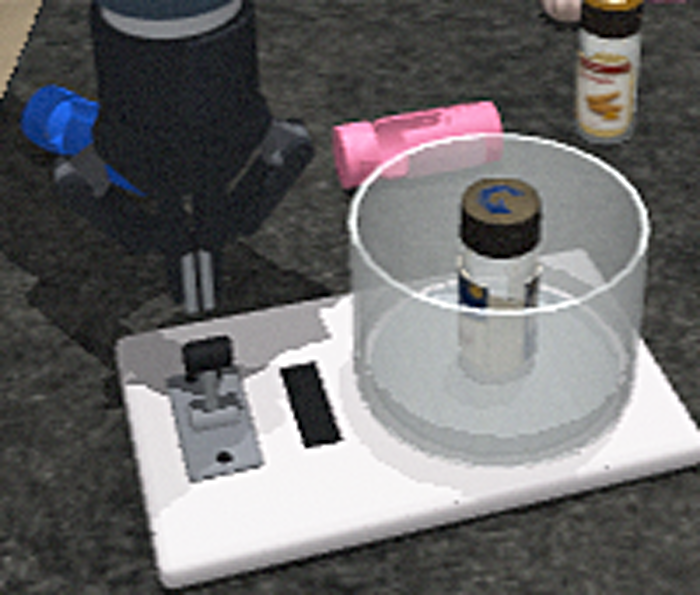

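>>> play_rows([
  [0,0,0,0,0.01,0,-1],
  [0,0,0,0,0.009,0,-1],
  [0,0,0,0,0,0,-1],
  [0,0,0,0.008,0,0,-1],
  [0,0,0,0.008,0,0,-1],
  [0,0,0,0.005,0,0,-1],
  [0,0,0,0.004,0,0,-1],
  [0,0,0,0,0,0,-1],
])

```text
clock: 21.27
tool_pos: [0.4478, -0.2494, 0.0715]
tool_rot: [-1.568, -0.002, -1.283]
contact_force: [-0.6, 1.3, 1.8]
width: -0.0002
```

>>> play_rows([
  [0,0,0,0.003,0,0,-1],
  [0,0,0,0.002,0,0,-1],
  [0,0,0,0.002,0,0,-1],
  [0,0,0,0,0,0,-1],
])

```text
clock: 21.6
tool_pos: [0.4492, -0.2548, 0.0707]
tool_rot: [-1.569, -0.0, -1.282]
contact_force: [0.7, 2.9, -1.2]
width: 0.0001
```

```bash
cat >>h.py <<'E'
def lat():
    o=get_obs();v=(o['tool_pos']-[.4495,-.259,0])[:2];ex=np.array([.959,.284]);ey=np.array([-.284,.959]);print('lat',(v@ey).round(4),'along',(v@ex).round(4),'Fpush',(o['contact_force'][:2]@ey).round(2))
E
python3 - <<'E'
from h import *
d();lat()
c=snap('side','s19.png')
g=cv2.resize(c['pixels'][220:370,210:350],None,fx=4,fy=4,interpolation=2);cv2.imwrite('pics/s19z.png',g[:,:,::-1])
E
```

```text
t 21.6 j [-0.736  0.178  2.     0.002  0.963 -1.026] p [ 0.4492 -0.2548  0.0707] w 0.0001 F [ 0.7  2.9 -1.2]
tool axes x,y,z: [[0.285, -0.959, 0.0], [0.002, 0.0, -1.0], [0.959, 0.285, 0.002]]
lat 0.0041 along 0.0009 Fpush 2.61
```

View pics/s19z.png

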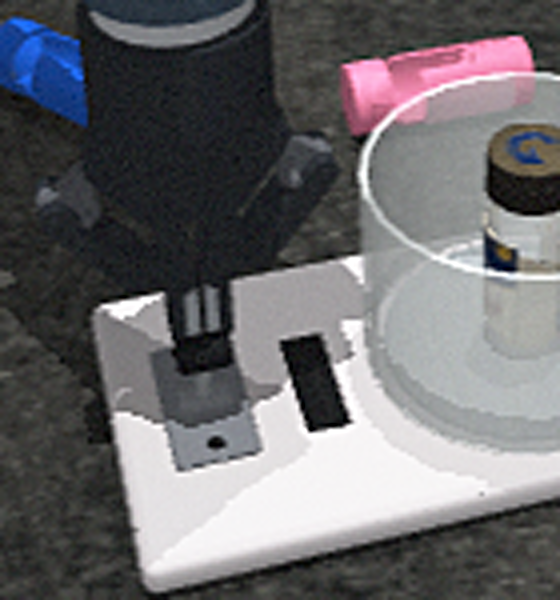

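>>> play_rows([
  [0,0,0,0.001,0,0,-1],
  [0,0,0,0.001,0,0,-1],
  [0,0,0,0,0,0,-1],
  [0,0,0,0,0,0,-1],
  [0,0,0,0,0,0,-1],
  [0,0,0,0,0,0,-1],
  [0,0,0,0,0,0,-1],
  [0,0,0,0,0,0,-1],
])

```text
clock: 22.32
tool_pos: [0.4496, -0.2567, 0.0708]
tool_rot: [-1.57, -0.001, -1.282]
contact_force: [-0.8, 4.4, -3.3]
width: 0.0001
```

```bash
python3 - <<'E'
from h import *
d();lat()
c=snap('side','s20.png')
g=cv2.resize(c['pixels'][270:340,225:295],None,fx=8,fy=8,interpolation=2);cv2.imwrite('pics/s20z.png',g[:,:,::-1])
# grip centre vs before: dark blob
P=pts(c);q=P[290:318,240:280]
m=(c['pixels'][290:318,240:280].max(2)<50)
v,u=np.nonzero(m);print('dark rows',np.bincount(v+290)[290:])
print([ (vv,P[vv,261].round(3).tolist()) for vv in range(290,318,3)])
E
```

```text
t 22.3167 j [-7.380e-01  1.800e-01  1.997e+00  1.000e-03  9.630e-01 -1.028e+00] p [ 0.4496 -0.2567  0.0708] w 0.0001 F [-0.8  4.4 -3.3]
tool axes x,y,z: [[0.285, -0.959, 0.001], [0.001, -0.0, -1.0], [0.959, 0.285, 0.001]]
lat 0.0022 along 0.0007 Fpush 4.46
dark rows [28 27 25 15  9  7  6  8  8  8  9  7  7  7 10 13 13 15 15 14 15 15 15 10
  4]
[(290, [0.454, -0.261, 0.096]), (293, [0.454, -0.265, 0.093]), (296, [0.454, -0.267, 0.088]), (299, [0.454, -0.265, 0.08]), (302, [0.453, -0.265, 0.073]), (305, [0.454, -0.274, 0.075]), (308, [0.454, -0.277, 0.071]), (311, [0.454, -0.281, 0.067]), (314, [0.452, -0.271, 0.052]), (317, [0.451, -0.267, 0.041])]
```

View pics/s20z.png

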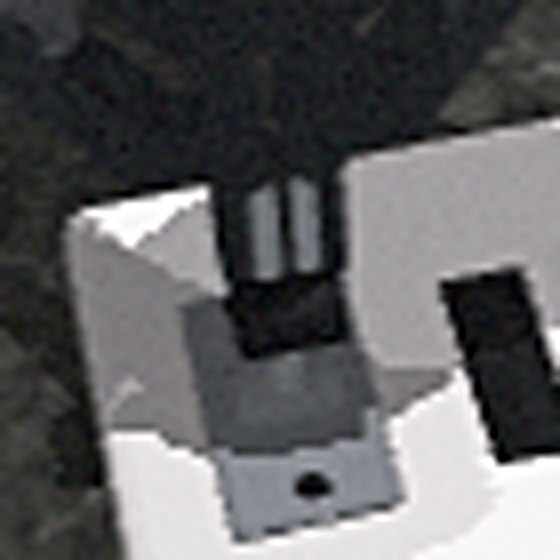

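The lever is well over: its grip has shifted about 16 mm to the right, roughly 0.4 rad. I'll hold it there longer.

>>> play_rows([
  [0,0,0,0,0,0,-1],
  [0,0,0,0,0,0,-1],
  [0,0,0,0,0,0,-1],
  [0,0,0,0,0,0,-1],
  [0,0,0,0,0,0,-1],
  [0,0,0,0,0,0,-1],
  [0,0,0,0,0,0,-1],
  [0,0,0,0,0,0,-1],
])

```text
clock: 23.03
tool_pos: [0.4498, -0.257, 0.071]
tool_rot: [-1.569, -0.001, -1.282]
contact_force: [-1.3, 3.2, -3.3]
width: 0.0003
```

>>> play_rows([
  [0,0,0,0,0,0,-1],
  [0,0,0,0,0,0,-1],
  [0,0,0,0,0,0,-1],
  [0,0,0,0,0,0,-1],
  [0,0,0,0,0,0,-1],
  [0,0,0,0,0,0,-1],
])

```text
clock: 23.53
tool_pos: [0.4498, -0.257, 0.071]
tool_rot: [-1.569, -0.001, -1.282]
contact_force: [-1.7, 3.6, -3.1]
width: -0.0001
```

>>> play_rows([
  [0,0,0,-0.004,0,0,-1],
  [0,0,0,-0.004,0,0,-1],
  [0,0,0,-0.004,0,0,-1],
  [0,0,0,-0.006,0,0,-1],
  [0,0,0,-0.01,0,0,-1],
  [0,0,0,-0.015,0,0,-1],
  [0,0,0,0,-0.02,0,-1],
  [0,0,0,0,-0.03,0,-1],
])

```text
clock: 24.2
tool_pos: [0.4355, -0.2131, 0.1188]
tool_rot: [-1.572, 0.004, -1.281]
contact_force: [-0.1, -0.3, 0.4]
width: -0.0001
```

>>> play_rows([
  [0,0,0,0,-0.035,0,-1],
  [0,0,0,0,-0.035,0,-1],
  [0,0,0,0,-0.035,0,-1],
  [0,0,0,-0.03,0,0,-1],
  [0,0,0,-0.03,0,0,-1],
  [0,0,0,-0.02,0,0,-1],
  [0,0,0,0,0,0,-1],
])

```text
clock: 24.78
tool_pos: [0.4137, -0.136, 0.226]
tool_rot: [-1.568, -0.002, -1.279]
contact_force: [-0.5, -0.2, -0.1]
width: 0.0001
```

```bash
python3 - <<'E'
from h import *
d()
c=snap('side','s21.png')
g=cv2.resize(c['pixels'][130:370,200:460],None,fx=2.4,fy=2.4,interpolation=2);cv2.imwrite('pics/s21z.png',g[:,:,::-1])
snap('top','t21.png')
E
```

```text
t 24.7833 j [-5.800e-01 -2.670e-01  2.107e+00  1.000e-03  1.298e+00 -8.720e-01] p [ 0.4137 -0.136   0.226 ] w 0.0001 F [-0.5 -0.2 -0.1]
tool axes x,y,z: [[0.288, -0.958, 0.002], [0.003, -0.001, -1.0], [0.958, 0.288, 0.003]]
```

View pics/s21z.png

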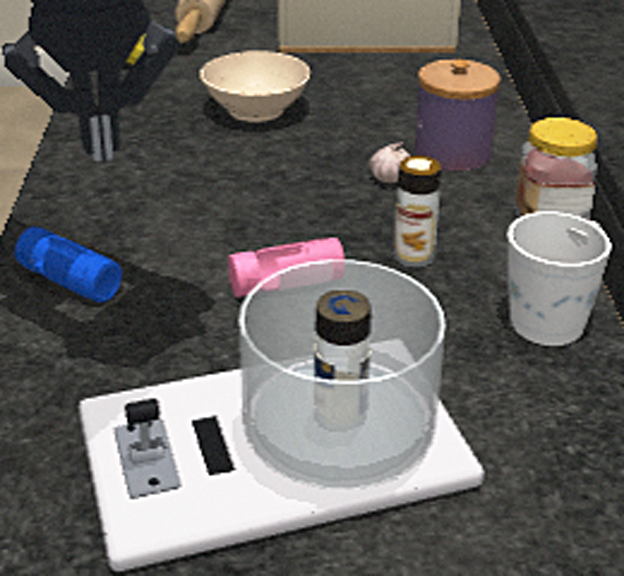

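View pics/t21.png

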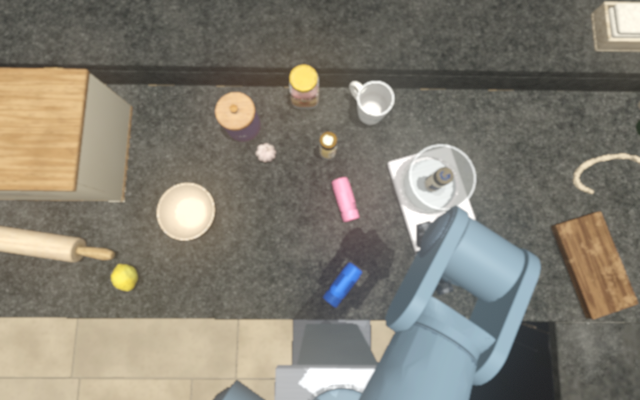

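The lever is upright again at (142,410), the jar stands in the guard, and the other things haven't moved. Before handing in I'll compare the lever's grip at rest with its held-over position, in numbers.

```bash
python3 - <<'E'
from h import *
ey=np.array([-.284,.959])
for f in('s17.png','s20.png','s21.png'):
    s=load(f);P=pts(s);im=s['pixels'];v,u=np.indices(im.shape[:2])
    m=(im.max(2)<60)&(v>292)&(v<318)&(u>248)&(u<272)&(P[...,2]>.055)&(P[...,2]<.079)&(P[...,1]<-.25)
    q=P[m];l=(q[:,:2]-[.4495,-.259])@ey;print(f,len(q),'right-most lat',np.percentile(l,5).round(4),'zmean',q[:,2].mean().round(4))
print(hand_in())
E
```

```text
s17.png 118 right-most lat -0.0072 zmean 0.0735
s20.png 181 right-most lat -0.0233 zmean 0.0705
s21.png 108 right-most lat -0.0075 zmean 0.0733
the job is handed in; nothing more can be done
None
```

I finished the job in the order asked and handed it in at about 25 s on the robot's clock, within the 72 s limit; no verdict came back.

- **Standing the jar up:** I picked up the fallen jar, turned it upright, stood it on the bare worktop at about (0.4425, 0.203) and let go. I backed off and confirmed in the side and top views that it was standing free.
- **Placing it on the scale:** I gripped the jar again from above and lowered it into the guard until it gently touched the pan at about 7 N, then released it. It stands at about (0.594, -0.218), against a measured pan centre of (0.5935, -0.217).
- **Zeroing:** I pushed the lever right, towards the single stud. The grip moved 16 mm, about 0.39 rad, against the 0.28 needed. I held it there for about 1.7 s with 3–4 N of push, then let it spring back.

**Last checks:** The lever is back to within 0.3 mm of where it started, the jar is upright inside the guard, and the gripper touches nothing. By eye, the standing jar, garlic, bowl and the blue and pink look-alikes have not moved.

**Disagreement:** One wrist-camera estimate put the jar's lid about 7 mm off centre, at (0.600, -0.221). The side-view depth and the gripper position at release both put the jar within 2 mm of the centre, so I trusted those.

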